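# Load a ball sensor into the bolted radio-shield test box

### The job

Open the sloping radio-shield test box: lift the red-knobbed lever of its barrel bolt clear of the notch and slide the bolt out, so that the spring lid rises by itself. Then lower the white ball sensor, foot first, gently down into the deep well until it rests on the blue ring at the bottom, and let go there without dropping it. Leave the lid up and do not disturb the grey sensor.

Things in the scene. Friction and masses are not known exactly. Their poses are not given: they have to be found in the camera images.
- test_box: white sheet-steel test box fixed on the bench: 188 mm deep (x), 267 mm wide (y: -95 to +172), 150 mm high at the back, 74 mm at the front. Own x points away from the operator, z up, y to the left seen from the front. Origin at bench height straight below the centre of the well's mouth. Its top face rises to the back at 25 degrees.
- mouth (a point): centre of the well's mouth, in the plane of the sloping face, 112 mm above the bench. Own x points up the slope, y along the box's y, z straight out of the face (25 degrees from vertical, leaning to the front). The black foam-lined well goes straight in along -z: 124 mm long (x), 148 mm wide (y), 78 mm deep. The closed lid covers it.
- nest (a point): centre of the top edge of the blue plastic ring fixed in the middle of the well's floor (56 mm outside, 40 mm inside diameter, 12 mm high), 66 mm below the mouth; axes as those of mouth. A seated sensor rests on the ring's inner edge with its ball centre 18 mm above this point along z.
- sensor_white: white ball-shaped wireless sensor, grey band round its equator, dark window on top: a 54 mm ball flattened to 52 mm at the band, with a flat round foot of 24 mm diameter; 51 mm tall, about 0.14 kg. Stands loose on the bench. Origin at the centre of the foot, z up through the window; ball centre 24 mm above the origin.
- sensor_grey: a second sensor of the same shape and size, grey with a black band, standing loose on the bench; it stays where it is.
- bolt_knob (a point): centre of the red ball knob (18 mm diameter) at the end of the bolt's lever (round stem, 8 mm; 44 mm from the rod's axis to the knob centre). At rest the lever points down the slope, raised 15 degrees from the face, and the knob hangs just over the front edge of the box. A pinched knob can pivot in the fingers.
- rod (a point): point on the bolt rod's axis at the lever, about which the lever turns; 22 mm above the face. The 10 mm rod runs along the box's y in two saddles on the left of the lid; the point moves with the bolt. An upright steel plate with notches stands 17 mm down the slope from it, its teeth 32 mm high over the face.
- lever (a joint): angle of the bolt's lever about the rod: 0 at rest in the notch, growing as the knob is lifted up and back, 1.31 rad at its stop (lever straight out of the face). The stem clears the teeth from about 0.6 rad. It stays where it is left.
- bolt (a joint): travel of the bolt rod along the box's +y (out, to the left seen from the front): 0 shut, 0.040 m fully drawn; a few newtons of drag. The rod reaches 23 mm over the lid, which is free from about 0.022 m on. From 0.034 m the lever stands over a second notch.
- lid (a joint): opening angle of the lid (172 mm wide, 165 mm long, hinged at the back of the face, top 10 mm over the face, a 24 mm high handle on it): 0 shut, 1.62 rad at its stop. Springs lift it in some seconds once the bolt is out; it then leans 22 degrees from upright over the well, so one must reach in at a slant, square to the face.

How it is judged:
On the way:
1. the bolt is drawn and the lid has risen, the sensor not yet in the well (value of joint bolt above 0.018 m and value of joint lid above 1.5 rad and distance between sensor_white and nest above 0.08 m), for 0.1 s.
At the end, for the whole second after the job is handed in: The white sensor rests foot down on the blue ring: foot centre within 12 mm of the ring's axis each way and below its top edge, tilted under 23 degrees from that axis, at rest; the bolt is drawn by over 18 mm and the lid stands open over 1.4 rad (x of sensor_white in the frame of nest between -0.012 and 0.012 m and y of sensor_white in the frame of nest between -0.012 and 0.012 m and z of sensor_white in the frame of nest below 0 m and angle between the z axis of sensor_white and the z axis of nest, either way round below 0.4 rad and linear speed of sensor_white below 0.02 m/s and value of joint lid above 1.4 rad and value of joint bolt above 0.018 m); the robot touches nothing.
It fails at once if the white sensor knocks or is pressed against the test box with more than 20 N (contact force between sensor_white and test_box above 20 N).
It fails at once if the white sensor is dropped or rolls loose in the well (moves faster than 0.25 m/s there with no finger on it) (distance between sensor_white and nest below 0.08 m and contact force between the fingers and sensor_white below 0.05 N and linear speed of sensor_white above 0.25 m/s).
It fails at once if the grey sensor is moved more than 20 mm (distance of sensor_grey from where it was at the start of the episode above 0.02 m).
It also fails if it takes over 67 s, if anything falls off the work surface, if the arm or the gripper's body presses on something with over 40 N, if the wrist force passes 120 N, or if a joint passes its speed limit or range.

### The arm

A 6-joint arm with a two-finger parallel gripper is mounted at the origin on a cart in front of the work surface, level with it; the furniture and walls round the work are solid. World frame = base frame: x ahead of the robot, y to its left, z up, the work surface at z = 0. Lengths are in m, angles in rad, forces in N, time in s.
With the tool pointing down it reaches from about 0.35 to 0.85 m from the base axis. Payload 8.1 kg.
Tool frame: the origin (TCP) lies on the centre line of the jaws, within the pads' length; the fingertips stand 17 mm ahead of it and the grasp point (between the pads) lies 2 mm behind it; x points along the fingers, z is the direction in which the jaws open and shut, and the axes are right-handed (so a half turn about x gives the same grasp; the last joint's range is limited). The gripper opens to 93 mm and grips with 3 to 60 N. Pads are 15 mm wide; open, the fingers measure 128 mm over their backs; the gripper's body (75 mm by 188 mm) begins 65 mm behind the grasp point.
Start: joints at [-1.4, 0.13, 1.488, -0, 1.523, -0.085], TCP at [0.152, -0.58, 0.236] pointing down, gripper open.
Joint ranges: [-2.96, 2.96], [-0.89, 2.26], [0.02, 2.5], [-1.34, 4.48], [0, 2.73], [-2.66, 2.66]. Speed limits (rad/s): [2.39, 2.39, 2.79, 3.14, 3.14, 3.14].

### API

Orientations are given as a rotation vector (axis times angle).
In Python, from plant import telemetry, optics, workorder gives the robot as it stands.
- The arm moves only by the shell command python3 -m inch 'ROWS' [FORCE]. ROWS is JSON, a list that holds one entry, the list of rows, each a list of 7 numbers: the shift along the tool's x, y, z in m, then the turn, a rotation vector about the tool's x, y, z in rad, then the opening, from 0 (shut) to 1 (fully open). In form: [[[tx, ty, tz, ax, ay, az, grip], ...]]. A call has 1 to 20 rows; each row shifts and turns the pose as measured when the row begins, along the tool's axes as they then stand; what a row does not reach is not made up. A row lasts 1/10 s, in which the tool goes at most 50 mm and 8.59 degrees, less where a joint would pass 70% of its speed; a pose out of reach is approached as far as the arm can. A call is refused whole if a number of a shift passes 0.05 or a number of a turn 0.15, either way. A call with a gripper value outside its range is refused whole. The fingers move at their own pace and stop on an object; FORCE is the grip in N (left out, the last holds). Time passes only in rows, so rows that do not move let the fingers close. It gives the time, the measured TCP pose, the force and the opening at its end, in the units of the state.
- telemetry.read_state(): the state, without advancing time (a new reading comes with each control period).
- optics.read_camera(name): name is "scene" or "side" or "wrist"; returns a dict with "frame" (400x640x3 uint8, blue, green, red), "fx", "fy", "cx", "cy" (pixels), "rvec" (rotation vector, rad) and "tvec" (3), from world to camera coordinates, as OpenCV has them. Camera axes: x right, y down, z forward; pixel columns grow to the right and rows downward; lengths in m; the calibration is good to about 2 mm. A picture is of the moment at which its call begins. There is no depth.
- workorder.close_job(): hands the job in, once; it reports no verdict.
The state is a dict: "t": time; "q": joint angles; "dq": joint speeds; "joint_torque": joint torques, N m; "tool_pos": TCP position; "orientation": TCP orientation; "force": force on the tool from outside, world axes, zero at the start; "wrist_torque": the same for the moment, N m; "opening": finger opening in m.
Only numpy, scipy, OpenCV 4.12 (cv2) and the standard library are available. Lean on these libraries where they do the work, as an engineer would, in place of code of your own. Each camera call takes 0.05 s, during which the arm holds its last target. There are 200 camera calls.

## Working session

There is one attempt and no reset: what is moved stays moved. The work goes in short steps, Python scripts to look and compute and a shell command to move; the robot and the scene stay as the last step left them, time stands still between calls to the robot, and variables do not carry over. Pictures are saved under pics/ and viewed, on a budget of 10 in all, crops included, one or two more only if the job needs it, and the job is handed in when it is done.

```bash
mkdir -p pics; ls; python3 - <<'E'
from plant import telemetry, optics
import cv2,numpy as np
print(telemetry.read_state())
for n in("scene","side"):
    c=optics.read_camera(n); cv2.imwrite(f"pics/{n}0.png",c["frame"])
    np.savez(f"pics/{n}0.npz",**c)
    R=cv2.Rodrigues(np.array(c["rvec"]))[0]; print(n,c["fx"],c["cx"],c["cy"],(-R.T@np.array(c["tvec"]).ravel()).round(3),R[2].round(3))
a=[cv2.imread(f"pics/{n}0.png") for n in("scene","side")]
cv2.imwrite("pics/a.png",a[0]);cv2.imwrite("pics/b.png",a[1])
E
```

```text
pics
{'t': 0.0, 'q': array([-1.40039743e+00,  1.31126355e-01,  1.48927709e+00, -8.94338529e-06,
        1.52300299e+00, -8.54105387e-02]), 'dq': array([-0.00078948,  0.00057099, -0.00119265, -0.00085913,  0.00045994,
        0.00112106]), 'joint_torque': array([-1.73637673e-03, -5.59832525e+01, -4.91765678e+01,  7.67202233e-02,
        3.54210497e-02, -2.12292653e-04]), 'tool_pos': array([ 0.15173783, -0.57993917,  0.23460942]), 'orientation': array([ 1.01993254,  1.32079294, -1.01789796]), 'force': array([ 0.50975302, -0.38797015,  0.17414096]), 'wrist_torque': array([ 0.04796765, -0.00778523,  0.00472752]), 'opening': 0.09290043577928613}
scene 431.33320370627206 319.97342734272286 194.1558772169815 [-0.128  0.714  1.029] [ 0.499 -0.524 -0.69 ]
side 486.7578968995115 319.3702410234999 198.72801018891093 [0.433 1.111 1.132] [ 0.085 -0.728 -0.68 ]
```

View pics/a.png

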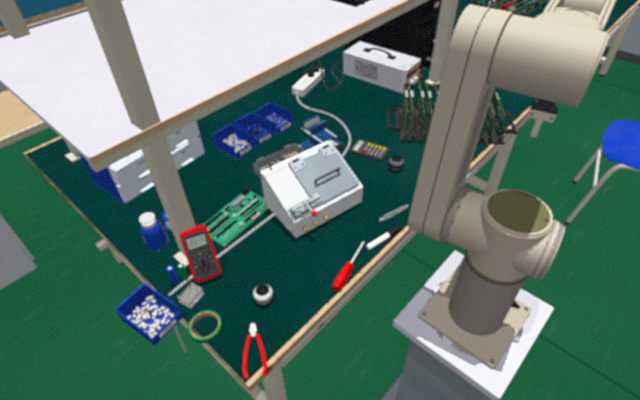

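View pics/b.png

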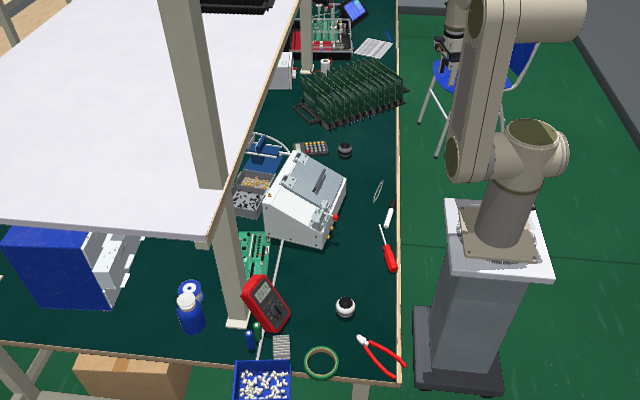

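The scene view shows the box around (312,190) with the red knob near (313,212), the white sensor at (263,294) and the grey one at (396,163). In the side view the knob is near (335,216) and the white sensor at (345,307). I'll zoom in to get the box corners.

```bash
cat > h.py <<'E'
import numpy as np,cv2
from scipy.spatial.transform import Rotation as Ro
def load(f): return dict(np.load(f))
def ray(c,u,v):
    R=cv2.Rodrigues(np.array(c["rvec"]).astype(float))[0]; t=np.array(c["tvec"]).ravel()
    return -R.T@t, R.T@np.array([(u-c["cx"])/c["fx"],(v-c["cy"])/c["fy"],1.])
def plane(c,uv,z):
    o,d=ray(c,*uv); return o+d*(z-o[2])/d[2]
def tri(*obs):
    A=np.zeros((3,3));b=np.zeros(3);L=[]
    for c,uv in obs:
        o,d=ray(c,*uv);d=d/np.linalg.norm(d);P=np.eye(3)-np.outer(d,d);A+=P;b+=P@o;L.append((P,o))
    x=np.linalg.solve(A,b); return x,[np.linalg.norm(P@(x-o)) for P,o in L]
def proj(c,p): return cv2.projectPoints(np.array(p,float).reshape(-1,3),np.array(c["rvec"]).astype(float),np.array(c["tvec"]).astype(float),np.array([[c["fx"],0,c["cx"]],[0,c["fy"],c["cy"]],[0,0,1.]]),None)[0].reshape(-1,2)
def redmask(f): 
    f=f.astype(int); return ((f[...,2]>120)&(f[...,1]<80)&(f[...,0]<90)).astype(np.uint8)
E
python3 - <<'E'
from h import *
a,b=load("pics/scene0.npz"),load("pics/side0.npz")
for c,w in((a,(300,200,330,225)),(b,(325,205,345,225))):
    m=redmask(c["frame"]);s=m[w[1]:w[3],w[0]:w[2]];y,x=np.nonzero(s);print("knob",x.mean()+w[0],y.mean()+w[1],len(x))
A=cv2.resize(a["frame"][130:245,250:370],None,fx=5,fy=5,interpolation=cv2.INTER_CUBIC)[:, :]
B=cv2.resize(b["frame"][140:255,225:355],None,fx=5,fy=5,interpolation=cv2.INTER_CUBIC)
cv2.imwrite("pics/c.png",A);cv2.imwrite("pics/d.png",B)
for c,w in((a,(250,282,276,306)),(b,(333,294,357,320))):
    f=c["frame"][w[1]:w[3],w[0]:w[2]].astype(int)
    m=(abs(f-np.array([60,60,10])).sum(2)>0)
    print(f[f.shape[0]//2].tolist()[::3])
E
```

```text
knob 313.75 213.375 16
knob 335.125 216.66666666666666 24
[[54, 57, 5], [156, 159, 159], [203, 209, 213], [93, 94, 98], [74, 74, 75], [136, 138, 140], [221, 227, 230], [156, 161, 163], [48, 51, 16]]
[[54, 59, 13], [132, 134, 137], [238, 241, 243], [69, 68, 68], [33, 30, 30], [23, 21, 20], [232, 235, 237], [186, 191, 196]]
```

View pics/c.png

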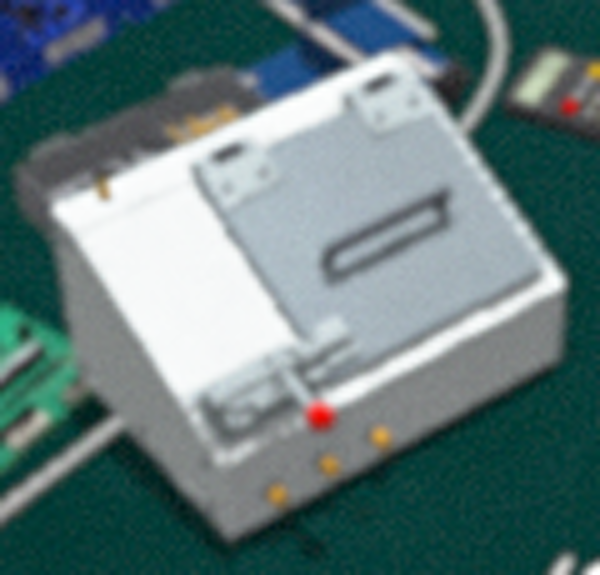

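View pics/d.png

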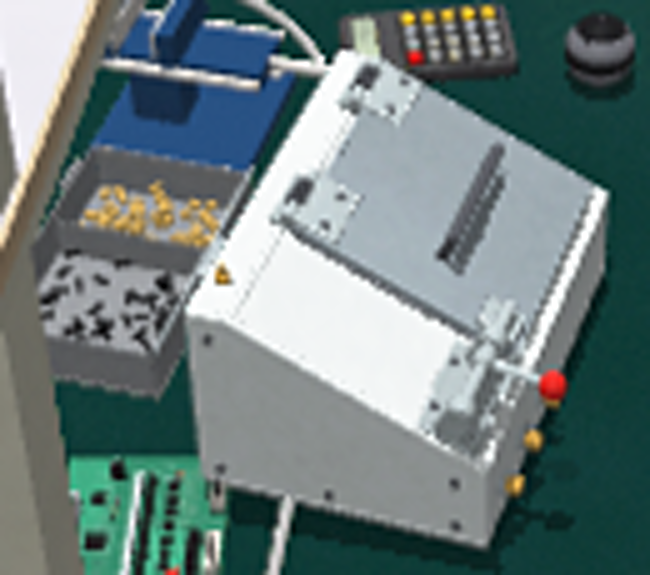

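The two crops give the four top corners and the front-left bottom corner of the box, plus the knob, in both views. The slope spans x −81.5 to +81.5 mm and then there's a flat strip out to +106.5. Next I'll fit the box pose.

```bash
cat >> h.py <<'E'
E
python3 - <<'E'
from h import *
from scipy.optimize import least_squares
a,b=load("pics/scene0.npz"),load("pics/side0.npz")
sc=lambda x,y:((x+.5)/5-.5+250,(y+.5)/5-.5+130)
sd=lambda x,y:((x+.5)/5-.5+225,(y+.5)/5-.5+140)
M=np.array([[-.0815,.172,.074],[-.0815,-.095,.074],[.1065,.172,.15],[.1065,-.095,.15],[-.0815,.172,0]])
S=[sc(*p) for p in((218,462),(567,283),(52,208),(400,52),(233,542))]
D=[sd(*p) for p in((487,468),(607,190),(190,318),(350,50),(487,548))]
P=[tri((a,s),(b,d)) for s,d in zip(S,D)]
for p in P: print(p[0].round(4),np.round(p[1],4))
P=np.array([p[0] for p in P])
def T(x): return Ro.from_rotvec([0,0,x[2]]).apply(M)+[x[0],x[1],0]
r=least_squares(lambda x:np.concatenate([(proj(a,T(x))-S).ravel(),(proj(b,T(x))-D).ravel()]),[.55,.1,0],loss="soft_l1")
print("box",r.x,r.fun.round(1))
K,e=tri((a,(313.75,213.375)),(b,(335.125,216.667)));print("knob",K,e)
Kb=Ro.from_rotvec([0,0,-r.x[2]]).apply(K-[r.x[0],r.x[1],0]);print("knob in box",Kb)
# face frame (mouth)
R=Ro.from_rotvec([0,-np.radians(25),0]);print("knob in mouth",R.inv().apply(Kb-[0,0,.112]))
# sensors: non-green blobs
for nm,ws in(("white",((245,278,281,311),(328,289,362,325))),("grey",((380,147,413,177),(333,138,356,163)))):
  pts=[]
  for c,w in zip((a,b),ws):
    f=c["frame"][w[1]:w[3],w[0]:w[2]].astype(int)
    m=((f[...,2]>f[...,1]-18)).astype(np.uint8)
    m=cv2.morphologyEx(m,cv2.MORPH_CLOSE,np.ones((5,5)))
    cs=max(cv2.findContours(m,cv2.RETR_EXTERNAL,cv2.CHAIN_APPROX_NONE)[0],key=cv2.contourArea)
    (x,y),rr=cv2.minEnclosingCircle(cs);q=cv2.boundingRect(cs);print(nm,x+w[0],y+w[1],rr,q);pts.append((x+w[0],y+w[1]))
  print(tri((a,pts[0]),(b,pts[1])),plane(a,pts[0],.0245),plane(b,pts[1],.0245))
E
```

```text
[0.5387 0.1341 0.0803] [0.0011 0.0011]
[ 0.4877 -0.1376  0.07  ] [0.0018 0.0018]
[0.7197 0.0954 0.1498] [0.0014 0.0014]
[ 0.6654 -0.1727  0.1486] [0.0004 0.0004]
[0.5392 0.1273 0.001 ] [0.0014 0.0014]
box [ 0.58318587 -0.05606431 -0.20736035] [ 1.4  0.1  0.1 -0.1  0.5 -0.8 -0.9 -0.3 -0.2  0.2  0.3  0.6  1.2  0.7
 -0.8 -1.8 -0.8 -0.2  0.2  1.1]
knob [0.5052058  0.07898775 0.09800265] [np.float64(0.0013913524070455232), np.float64(0.0013913524070452588)]
knob in box [-0.10411374  0.11610461  0.09800265]
knob in mouth [-0.10027463  0.11610461  0.03131446]
white 262.9583339691162 294.0416660308838 11.372734069824219 (7, 6, 22, 22)
white 344.6842098236084 307.2763156890869 10.638525009155273 (7, 8, 20, 21)
(array([0.45369769, 0.34143956, 0.01834264]), [np.float64(0.0006169719153699961), np.float64(0.000616971915369906)]) [0.44971063 0.34427711 0.0245    ] [0.45385185 0.34501896 0.0245    ]
grey 395.2215185165405 163.1329116821289 8.06571102142334 (9, 9, 15, 16)
grey 344.55000019073486 150.0 7.470207214355469 (5, 5, 14, 15)
(array([ 0.50785186, -0.35515482,  0.02095444]), [np.float64(0.0012351865386276482), np.float64(0.0012351865386276417)]) [ 0.50468784 -0.34968222  0.0245    ] [ 0.50800676 -0.35244331  0.0245    ]
```

```bash
cat >> h.py <<'E'
from plant import telemetry
BOX=np.array([0.5832,-0.0561,0]);YAW=-0.2074
RB=Ro.from_rotvec([0,0,YAW]);RM=RB*Ro.from_rotvec([0,-np.radians(25),0])
MOUTH=BOX+[0,0,.112]
def cur():
    s=telemetry.read_state(); return s,np.array(s["tool_pos"]),Ro.from_rotvec(s["orientation"])
def tool(tilt,yaw,sign=1):
    # x pointing down, leaning by tilt towards heading (yaw); z along sign*left of heading
    x=np.array([np.sin(tilt),0,-np.cos(tilt)]);z=np.array([0,sign,0]);y=np.cross(z,x)
    return Ro.from_rotvec([0,0,yaw])*Ro.from_matrix(np.stack([x,y,z],1))
def go(p,R,n=None):
    s,p0,R0=cur(); rel=R0.inv()*R; t=R0.inv().apply(np.array(p)-p0)
    w=rel.as_rotvec()
    n=n or int(max(np.linalg.norm(t)/.045,np.linalg.norm(w)/.13)+1)
    A=sum(Ro.from_rotvec(w*i/n).as_matrix() for i in range(n)); ts=np.linalg.solve(A,t)
    print("at",p0.round(4),"rel t",t.round(4),"w",w.round(3),"n",n,"row",ts.round(4),(w/n).round(4),"dist",np.linalg.norm(t).round(3))
E
python3 - <<'E'
from h import *
a,b=load("pics/scene0.npz"),load("pics/side0.npz")
s,p,R=cur();print(R.as_matrix().round(2))
print("post base",plane(a,(185,268),0),plane(b,(237,322),0))
print("shelf corner near", tri((a,(92,163)),(b,(210,240))))
print("shelf edge pts z guess", [plane(a,(390,20),z).round(2) for z in(.4,.5,.6)])
kn=np.array([.505,.079,.098])
for sg in(1,-1):
    go(kn+[-.06,0,.13],tool(np.radians(30),YAW,sg))
E
```

```text
[[-0.    0.97  0.25]
 [ 0.    0.25 -0.97]
 [-1.    0.   -0.  ]]
post base [0.70319726 0.42891326 0.        ] [0.7382349 0.407782  0.       ]
shelf corner near (array([0.70460456, 0.52949612, 0.46320062]), [np.float64(0.00020128682459339894), np.float64(0.00020128682459343822)])
shelf edge pts z guess [array([ 0.76, -0.61,  0.4 ]), array([ 0.62, -0.4 ,  0.5 ]), array([ 0.48, -0.19,  0.6 ])]
at [ 0.1517 -0.58    0.2347] rel t [ 0.0077  0.4504 -0.5633] w [-2.598 -0.697 -0.166] n 21 row [-0.0083  0.0433  0.0169] [-0.1237 -0.0332 -0.0079] dist 0.721
at [ 0.1517 -0.58    0.2347] rel t [ 0.0077  0.4504 -0.5633] w [ 0.452 -0.123  0.514] n 17 row [ 0.0043  0.0186 -0.0384] [ 0.0266 -0.0072  0.0303] dist 0.721
```

```bash
python3 - <<'E'
from h import *
s,p,R=cur()
az=np.arctan2(.07,.445)
go([.42,.066,.26],Ro.from_rotvec([0,0,az-(-1.4)])*R,20)
E
```

```text
at [ 0.1517 -0.58    0.2347] rel t [-0.0243  0.423  -0.5571] w [-1.556  0.    -0.003] n 20 row [-0.0012  0.0381 -0.007 ] [-0.0778  0.     -0.0001] dist 0.7
```

```bash
python3 -m inch '[[[-0.0012,0.038,-0.007,-0.078,0,0,0.4],[-0.0012,0.038,-0.007,-0.078,0,0,0.4],[-0.0012,0.038,-0.007,-0.078,0,0,0.4],[-0.0012,0.038,-0.007,-0.078,0,0,0.4],[-0.0012,0.038,-0.007,-0.078,0,0,0.4],[-0.0012,0.038,-0.007,-0.078,0,0,0.4],[-0.0012,0.038,-0.007,-0.078,0,0,0.4],[-0.0012,0.038,-0.007,-0.078,0,0,0.4],[-0.0012,0.038,-0.007,-0.078,0,0,0.4],[-0.0012,0.038,-0.007,-0.078,0,0,0.4],[-0.0012,0.038,-0.007,-0.078,0,0,0.4],[-0.0012,0.038,-0.007,-0.078,0,0,0.4],[-0.0012,0.038,-0.007,-0.078,0,0,0.4],[-0.0012,0.038,-0.007,-0.078,0,0,0.4],[-0.0012,0.038,-0.007,-0.078,0,0,0.4],[-0.0012,0.038,-0.007,-0.078,0,0,0.4],[-0.0012,0.038,-0.007,-0.078,0,0,0.4],[-0.0012,0.038,-0.007,-0.078,0,0,0.4],[-0.0012,0.038,-0.007,-0.078,0,0,0.4],[-0.0012,0.038,-0.007,-0.078,0,0,0.4]]]'
python3 - <<'E'
from h import *
print(cur()[0]["q"].round(2),cur()[0]["t"])
R=tool(np.radians(30),YAW,1); kn=np.array([.505,.079,.098])
go(kn-R.apply([.09,0,0]),R)
E
```

```text
t: 2.1
tool_pos: [0.4036, 0.0902, 0.254]
orientation: [-0.225, 1.567, 0.247]
force: [0.4, 0.4, 0.3]
opening: 0.0373
[ 0.08 -0.39  1.93  0.01  1.61 -0.22] 2.1
at [0.4036 0.0902 0.254 ] rel t [ 0.0774 -0.02    0.0547] w [-1.039 -0.276 -0.49 ] n 10 row [ 0.0089 -0.0025  0.0034] [-0.1039 -0.0276 -0.049 ] dist 0.097
```

```bash
python3 -m inch '[[[0.009,-0.0025,0.0034,-0.104,-0.028,-0.049,0.4],[0.009,-0.0025,0.0034,-0.104,-0.028,-0.049,0.4],[0.009,-0.0025,0.0034,-0.104,-0.028,-0.049,0.4],[0.009,-0.0025,0.0034,-0.104,-0.028,-0.049,0.4],[0.009,-0.0025,0.0034,-0.104,-0.028,-0.049,0.4],[0.009,-0.0025,0.0034,-0.104,-0.028,-0.049,0.4],[0.009,-0.0025,0.0034,-0.104,-0.028,-0.049,0.4],[0.009,-0.0025,0.0034,-0.104,-0.028,-0.049,0.4],[0.009,-0.0025,0.0034,-0.104,-0.028,-0.049,0.4],[0.009,-0.0025,0.0034,-0.104,-0.028,-0.049,0.4],[0,0,0,0,0,0,0.4]]]'
cat >> h.py <<'E'
def shot(n,f):
    from plant import optics
    c=optics.read_camera(n); np.savez(f"pics/{f}.npz",**c); cv2.imwrite(f"pics/{f}.png",c["frame"]); return c
E
python3 - <<'E'
from h import *
c=shot("wrist","w1");o,d=ray(c,c["cx"],c["cy"]);print("cam",o,d)
m=redmask(c["frame"]);n,l,st,ce=cv2.connectedComponentsWithStats(m)
for i in range(1,n):
    if st[i,4]>20: print(st[i],ce[i])
print(proj(c,[.505,.079,.098]))
R=tool(np.radians(30),YAW,1); kn=np.array([.505,.079,.098])
go(kn-R.apply([.06,0,0]),R)
E
```

```text
t: 3.2
tool_pos: [0.4589, 0.0953, 0.1679]
orientation: [-1.348, 0.907, 0.686]
force: [-0.6, 0.7, 0.2]
opening: 0.0373
cam [0.32369212 0.1151816  0.26037907] [ 0.70556504 -0.11565097 -0.69914435]
[ 558  189   82   85 2653] [579.42065586 223.11911044]
[305 203  20  20 320] [314.44375 212.9    ]
[501 249  52  25 271] [526.54612546 261.82656827]
[[315.00457939 210.53262941]]
at [0.4592 0.0953 0.169 ] rel t [ 0.0255 -0.0055 -0.0073] w [0.05  0.018 0.014] n 1 row [ 0.0255 -0.0055 -0.0073] [0.0505 0.0182 0.0142] dist 0.027
```

View pics/w1.png

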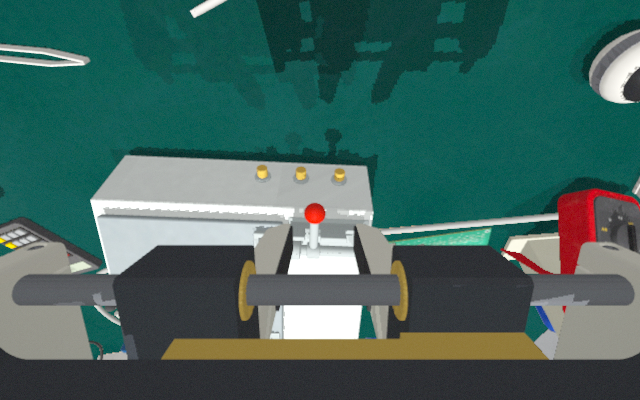

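The wrist view shows the knob at (314.4,212.9), 2.4 px from where I predicted it, so the estimate is good to about 1.5 mm. I'll approach it along the fingers.

```bash
python3 -m inch '[[[0.0125,-0.003,-0.004,0.025,0.009,0.007,0.4],[0.0125,-0.003,-0.004,0.025,0.009,0.007,0.4],[0,0,0,0,0,0,0.4]]]'
python3 - <<'E'
from h import *
K,e=tri((load("pics/scene0.npz"),(313.75,213.375)),(load("pics/side0.npz"),(335.125,216.667)),(load("pics/w1.npz"),(314.44,212.9)));print(K,e)
R=tool(np.radians(30),YAW,1)
go(K+R.apply([.002,0,0]),R)
E
```

```text
t: 3.55
tool_pos: [0.4765, 0.0841, 0.1528]
orientation: [-1.292, 0.949, 0.65]
force: [0.3, 0.7, 0.1]
opening: 0.0376
[0.50537377 0.07902302 0.09884328] [np.float64(0.0020140702810470946), np.float64(0.0007885213921776643), np.float64(0.0012365532373475674)]
at [0.4765 0.0841 0.1528] rel t [0.0634 0.0016 0.001 ] w [-0.012 -0.001 -0.001] n 2 row [0.0317 0.0008 0.0005] [-0.006  -0.0006 -0.0006] dist 0.063
```

```bash
python3 -m inch '[[[0.012,0.0003,0.0002,-0.006,0,0,0.4],[0.012,0.0003,0.0002,-0.006,0,0,0.4],[0.012,0.0003,0.0002,0,0,0,0.4],[0.012,0.0003,0.0002,0,0,0,0.4],[0.011,0.0003,0.0002,0,0,0,0.4],[0.005,0,0,0,0,0,0.4],[0,0,0,0,0,0,0.0],[0,0,0,0,0,0,0.0],[0,0,0,0,0,0,0.0],[0,0,0,0,0,0,0.0]]]' 15
python3 - <<'E'
from h import *
s,p,R=cur();print(s["opening"],s["force"])
K=np.array([.5054,.079,.0988]);print("tool frame knob offset",R.inv().apply(K-p))
# rod point from K, then arc targets
d0=np.radians(15);rod=K-RM.apply(.044*np.array([-np.cos(d0),0,np.sin(d0)]))
print("rod in mouth",RM.inv().apply(rod-MOUTH))
for th in(0,.2,.4,.6,.8,1.0,1.1):
    k=rod+RM.apply(.044*np.array([-np.cos(d0+th),0,np.sin(d0+th)])); print(th,R.inv().apply(k-K).round(4))
print("ydir",R.inv().apply(RB.apply([0,.04,0])).round(4))
E
```

```text
t: 4.55
tool_pos: [0.5099, 0.0797, 0.1034]
orientation: [-1.291, 0.95, 0.648]
force: [-0.9, -2.1, -0.5]
opening: 0.0166
0.016589686425003785 [-0.89098576 -2.08038973 -0.53277347]
tool frame knob offset [ 0.00186885  0.00596996 -0.00166037]
rod in mouth [-0.05729034  0.11618446  0.02058072]
0 [0. 0. 0.]
0.2 [-0.0079 -0.0038  0.    ]
0.4 [-0.0149 -0.0091  0.0001]
0.6 [-0.0207 -0.0157  0.0002]
0.8 [-0.0251 -0.0233  0.0003]
1.0 [-0.0279 -0.0316  0.0004]
1.1 [-0.0287 -0.036   0.0004]
ydir [-0.0001  0.0005  0.04  ]
```

```bash
python3 -m inch '[[[0,0,0,0,0,0,0.35],[0,0,0,0,0,0,0.35],[0.001,0.002,-0.001,0,0,0,0.35],[0.001,0.003,-0.001,0,0,0,0.35],[0.002,0.002,0,0,0,0,0.35],[0,0,0,0,0,0,0.35]]]' 15
python3 - <<'E'
from h import *
s,p,R=cur();print(s["opening"],s["force"])
K=np.array([.5054,.079,.0988]);print("tool frame knob offset",R.inv().apply(K-p))
c=shot("side","s1"); d=shot("wrist","w2")
B=cv2.resize(c["frame"][170:250,275:395],None,fx=4,fy=4,interpolation=cv2.INTER_CUBIC)
W=cv2.resize(d["frame"][150:330,200:440],None,fx=2,fy=2)
cv2.imwrite("pics/e.png",np.vstack([B,W]) )
E
```

```text
t: 5.15
tool_pos: [0.5056, 0.0791, 0.0972]
orientation: [-1.291, 0.948, 0.647]
force: [0.3, -0.3, -0.4]
opening: 0.0322
0.03224220979259312 [ 0.25980452 -0.33197439 -0.36534492]
tool frame knob offset [-0.00150879 -0.00063385 -0.00011803]
```

View pics/e.png

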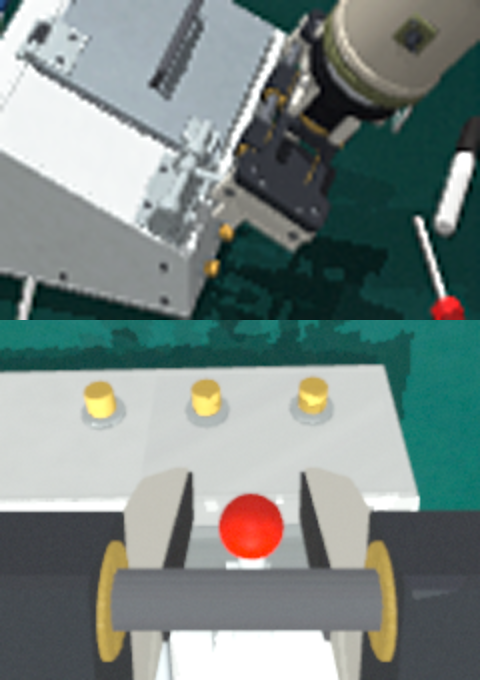

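The knob sits centred between the fingers. I'll close on it and lift along the arc.

```bash
python3 -m inch '[[[0,0,0,0,0,0,0],[0,0,0,0,0,0,0],[0,0,0,0,0,0,0],[-0.004,-0.0019,0,0,0,0,0],[-0.004,-0.0019,0,0,0,0,0],[-0.0035,-0.0027,0,0,0,0,0],[-0.0035,-0.0027,0,0,0,0,0],[-0.0029,-0.0033,0,0,0,0,0],[-0.0029,-0.0033,0,0,0,0,0],[-0.0022,-0.0038,0,0,0,0,0],[-0.0022,-0.0038,0,0,0,0,0],[-0.0014,-0.0042,0,0,0,0,0],[-0.0014,-0.0042,0,0,0,0,0]]]' 20
cat > k.py <<'E'
from h import *
s,p,R=cur();print(s["opening"],s["force"].round(1))
K=np.array([.5054,.079,.0988]);rod=K-RM.apply(.044*np.array([-np.cos(np.radians(15)),0,np.sin(np.radians(15))]))
q=RM.inv().apply(p-R.apply([.0015,.0006,0])-rod);print("knob rel rod (mouth)",q.round(4),"theta",np.arctan2(q[2],-q[0])-np.radians(15),"r",np.hypot(q[0],q[2]))
E
python3 k.py
```

```text
t: 6.55
tool_pos: [0.5188, 0.0768, 0.14]
orientation: [-1.289, 0.949, 0.65]
force: [0.5, 2.7, -3.2]
opening: 0.0165
0.016515647328851944 [ 0.5  2.7 -3.2]
knob rel rod (mouth) [-0.0123  0.0006  0.0446] theta 1.0391967400360316 r 0.04623324169901202
```

```bash
python3 -m inch '[[[0,0,0.007,0,0,0,0],[0,0,0.007,0,0,0,0],[0,0,0.007,0,0,0,0],[0,0,0.007,0,0,0,0],[0,0,0.007,0,0,0,0],[0,0,0.005,0,0,0,0],[0,0,0.002,0,0,0,0]]]'; python3 k.py
```

```text
t: 7.25
tool_pos: [0.5288, 0.1146, 0.142]
orientation: [-1.292, 0.959, 0.643]
force: [-4.3, -0.9, 2.9]
opening: 0.0162
0.01623184458250336 [-4.3 -0.9  2.9]
knob rel rod (mouth) [-0.0097  0.0396  0.0455] theta 1.099364120569114 r 0.04655756366931686
```

```bash
python3 -m inch '[[[0,0,0,0,0,0,0.35],[0,0,0,0,0,0,0.35],[-0.01,0,0,0,0,0,0.35],[-0.03,0.005,0,0,0,0,0.35],[-0.03,0.03,0,0,0,0,0.35],[-0.03,0.03,0.02,0,0,0,0.6],[-0.03,0.03,0.04,0,0,0,0.8],[0,0,0.04,0,0,0,1],[0,0,0.04,0,0,0,1],[0,0,0,0,0,0,1]]]'
python3 - <<'E'
from h import *
c=shot("scene","s2"); d=shot("side","s3")
cv2.imwrite("pics/f.png",np.hstack([cv2.resize(c["frame"][90:250,240:400],None,fx=2.5,fy=2.5),cv2.resize(d["frame"][90:250,225:385],None,fx=2.5,fy=2.5)]))
print(cur()[0]["q"].round(2))
E
```

```text
t: 8.25
tool_pos: [0.4182, 0.2825, 0.2163]
orientation: [-1.284, 0.949, 0.636]
force: [-0.4, -0.6, -0.9]
opening: 0.0679
[ 0.8  -0.41  2.1  -0.48  1.19 -0.42]
```

View pics/f.png

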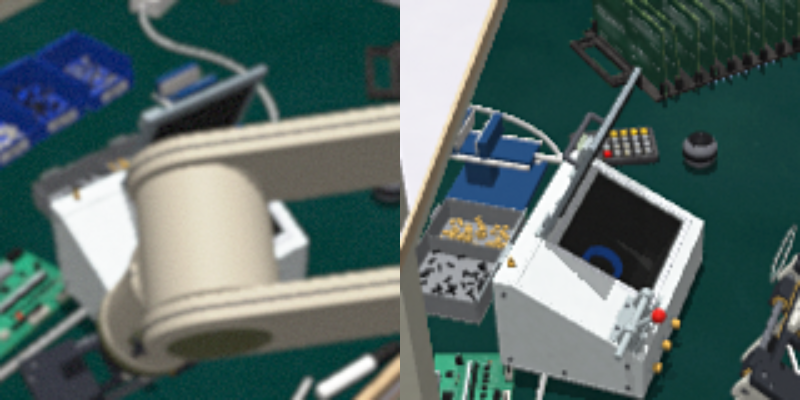

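The lid is open and the bolt is drawn, with the blue ring visible in the well. Next is the white sensor.

```bash
python3 - <<'E'
from h import *
go([.452,.343,.16],tool(0,YAW,1))
E
```

```text
at [0.418  0.2796 0.2168] rel t [0.0588 0.0131 0.0691] w [-0.027  0.002  0.529] n 5 row [ 0.0122 -0.0001  0.0138] [-0.0055  0.0004  0.1059] dist 0.092
```

```bash
python3 -m inch '[[[0.012,0,0.014,-0.005,0,0.106,1],[0.012,0,0.014,-0.005,0,0.106,1],[0.012,0,0.014,-0.005,0,0.106,1],[0.012,0,0.014,-0.005,0,0.106,1],[0.012,0,0.014,-0.005,0,0.106,1],[0,0,0,0,0,0,1]]]'
python3 - <<'E'
from h import *
c=shot("wrist","w4");print(proj(c,[.452,.343,.0245]))
go([.452,.343,.1],tool(0,YAW,1))
E
```

```text
t: 8.95
tool_pos: [0.4512, 0.3393, 0.1631]
orientation: [-1.037, 1.306, 1.07]
force: [-0.3, -1.2, -0.6]
opening: 0.0926
[[326.97971838 191.70735484]]
at [0.4515 0.3392 0.1649] rel t [ 0.0649 -0.0006  0.0032] w [-0.003  0.01  -0.013] n 2 row [ 0.0325 -0.0002  0.0017] [-0.0014  0.0048 -0.0066] dist 0.065
```

View pics/w4.png

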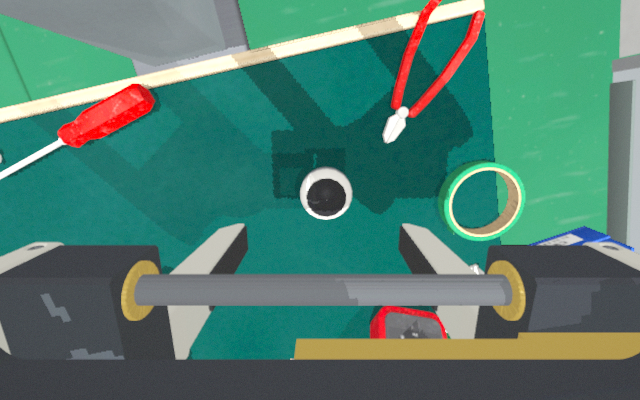

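The sensor sits at (326,193) against a prediction of (327,192), upright and between the open fingers. I'll descend.

```bash
python3 -m inch '[[[0.025,0,0.0015,0,0.005,-0.006,1],[0.03,0,0.0015,0,0.005,-0.006,1],[0.03,0,0,0,0,0,1],[0.02,0,0,0,0,0,1],[0,0,0,0,0,0,1]]]'
python3 - <<'E'
from h import *
go([.452,.343,.023],tool(0,YAW,1))
E
```

```text
t: 9.5
tool_pos: [0.4546, 0.3396, 0.0686]
orientation: [-1.057, 1.281, 1.039]
force: [-1.3, 0.2, 0.8]
opening: 0.0929
at [0.4546 0.3396 0.0686] rel t [0.0455 0.0043 0.0024] w [-0.005  0.009  0.021] n 2 row [0.0228 0.002  0.0012] [-0.0025  0.0044  0.0107] dist 0.046
```

```bash
python3 -m inch '[[[0.012,0.001,0.001,0,0.003,0.007,1],[0.012,0.001,0.001,0,0.003,0.007,1],[0.012,0.001,0,0,0.003,0.007,1],[0.008,0,0,0,0,0,1],[0,0,0,0,0,0,1]]]'
python3 - <<'E'
from h import *
go([.452,.343,.023],tool(0,YAW,1))
E
```

```text
t: 10.0
tool_pos: [0.455, 0.3436, 0.0286]
orientation: [-1.053, 1.292, 1.048]
force: [0.1, -0.8, -0.5]
opening: 0.093
at [0.455  0.3436 0.0286] rel t [ 0.0056  0.0029 -0.0012] w [-0.004  0.006  0.008] n 1 row [ 0.0056  0.0029 -0.0012] [-0.0043  0.0058  0.0085] dist 0.006
```

Now I'll finish the descent, close and lift.

```bash
python3 -m inch '[[[0.003,0.0015,-0.001,-0.004,0.006,0.008,1],[0.003,0.001,0,0,0,0,1],[0,0,0,0,0,0,0.3],[0,0,0,0,0,0,0.3],[0,0,0,0,0,0,0.3],[0,0,0,0,0,0,0.3],[0,0,0,0,0,0,0.3],[0,0,0,0,0,0,0.3]]]' 15
python3 -c "
from h import *
print(cur()[0]['force'],cur()[0]['opening']);go([.452,.343,.023],tool(0,YAW,1))"
```

```text
t: 10.8
tool_pos: [0.4532, 0.3436, 0.0232]
orientation: [-1.056, 1.299, 1.054]
force: [1.1, -0.1, -1.5]
opening: 0.0512
[ 1.11669331 -0.10325128 -1.46242114] 0.05116451545663181
at [0.4532 0.3436 0.0232] rel t [ 0.0002  0.001  -0.0008] w [-0.     0.     0.001] n 1 row [ 0.0002  0.001  -0.0008] [-0.      0.0001  0.001 ] dist 0.001
```

```bash
python3 -m inch '[[[-0.005,0,0,0,0,0,0.3],[-0.015,0,0,0,0,0,0.3],[-0.03,0,0,0,0,0,0.3],[-0.04,0,0,0,0,0,0.3],[-0.04,0,0,0,0,0,0.3],[-0.04,0,0,0,0,0,0.3],[-0.04,0,0,0,0,0,0.3],[-0.03,0,0,0,0,0,0.3],[0,0,0,0,0,0,0.3]]]' 20
python3 - <<'E'
from h import *
R=tool(np.radians(25),YAW,1)
go(MOUTH+RM.apply([0,0,.13]),R,14); print(MOUTH+RM.apply([0,0,.13]),cur()[0]["q"].round(2))
E
```

```text
t: 11.7
tool_pos: [0.4509, 0.3424, 0.2799]
orientation: [-1.055, 1.299, 1.054]
force: [0.3, 1.2, -0.8]
opening: 0.0512
at [0.4509 0.3424 0.2799] rel t [ 0.0501 -0.1565 -0.3628] w [-0.     0.001 -0.435] n 14 row [ 0.0058 -0.0103 -0.0259] [-0.      0.     -0.0311] dist 0.398
[ 0.52943702 -0.04478688  0.22982001] [ 0.56  0.02  1.52 -0.    1.6  -0.8 ]
```

```bash
python3 -m inch '[[[0.001,-0.004,-0.012,0,0,-0.015,0.3],[0.0058,-0.0103,-0.026,0,0,-0.031,0.3],[0.0058,-0.0103,-0.026,0,0,-0.031,0.3],[0.0058,-0.0103,-0.026,0,0,-0.031,0.3],[0.0058,-0.0103,-0.026,0,0,-0.031,0.3],[0.0058,-0.0103,-0.026,0,0,-0.031,0.3],[0.0058,-0.0103,-0.026,0,0,-0.031,0.3],[0.0058,-0.0103,-0.026,0,0,-0.031,0.3],[0.0058,-0.0103,-0.026,0,0,-0.031,0.3],[0.0058,-0.0103,-0.026,0,0,-0.031,0.3],[0.0058,-0.0103,-0.026,0,0,-0.031,0.3],[0.0058,-0.0103,-0.026,0,0,-0.031,0.3],[0.0058,-0.0103,-0.026,0,0,-0.031,0.3],[0.003,-0.005,-0.014,0,0,-0.015,0.3],[0,0,0,0,0,0,0.3]]]'
python3 - <<'E'
from h import *
R=tool(np.radians(25),YAW,1)
go(MOUTH+RM.apply([0,0,.13]),R)
print(cur()[0]["q"].round(2))
c=shot("wrist","w5");d=shot("side","s5");a=shot("scene","s6")
nest=MOUTH+RM.apply([0,0,-.066])
for x in(c,d,a):print(proj(x,[nest,nest+RM.apply([.028,0,0]),nest+RM.apply([0,.028,0])]).round(0).tolist())
cv2.imwrite("pics/g.png",np.hstack([cv2.resize(c["frame"],(480,300)),cv2.resize(d["frame"][120:260,230:370],(300,300))]))
E
```

```text
t: 13.2
tool_pos: [0.5165, -0.0312, 0.2251]
orientation: [-1.259, 1.023, 0.744]
force: [-0.5, -0.2, -0.8]
opening: 0.0511
at [ 0.5165 -0.0312  0.2251] rel t [ 0.0018 -0.016  -0.0107] w [ 0.003 -0.001 -0.025] n 1 row [ 0.0018 -0.016  -0.0107] [ 0.003  -0.0006 -0.0251] dist 0.019
[-0.14 -0.5   2.12 -0.03  1.12 -1.5 ]
[[316.0, 194.0], [316.0, 216.0], [338.0, 194.0]]
[[307.0, 194.0], [300.0, 190.0], [304.0, 200.0]]
[[320.0, 185.0], [316.0, 178.0], [313.0, 188.0]]
```

View pics/g.png

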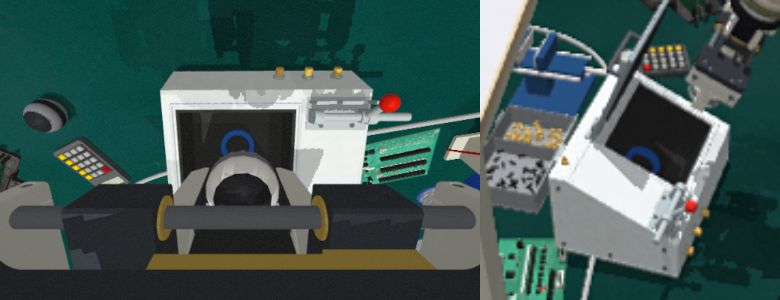

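Both views show the blue ring, near (316,187) in the full wrist frame, and the sensor upright in the fingers. I'll measure the ring centre with a blue mask.

```bash
python3 - <<'E'
from h import *
W={"w5":(285,160,350,225),"s5":(285,175,325,215),"s3":(285,175,325,215)}
nest=MOUTH+RM.apply([0,0,-.066]); n=RM.apply([0,0,1])
for k,w in W.items():
    c=load(f"pics/{k}.npz");f=c["frame"].astype(int);m=(f[...,0]>f[...,2]+35)&(f[...,0]>f[...,1]+15)
    mm=np.zeros(m.shape,np.uint8);mm[w[1]:w[3],w[0]:w[2]]=m[w[1]:w[3],w[0]:w[2]]
    y,x=np.nonzero(mm);print(k,len(x),"bbox",x.min(),x.max(),y.min(),y.max())
    P=[]
    for u,v in zip(x,y):
        o,d=ray(c,u,v);q=o+d*(n@(nest-o))/(n@d);P.append(RM.inv().apply(q-nest))
    P=np.array(P)*1000
    print("in nest plane mm: x",P[:,0].min().round(1),P[:,0].max().round(1),"y",P[:,1].min().round(1),P[:,1].max().round(1))
    from scipy.optimize import least_squares
    r=least_squares(lambda t:np.hypot(P[:,0]-t[0],P[:,1]-t[1])-24,[0,0],loss="soft_l1");print(r.x.round(1))
E
```

```text
w5 606 bbox 294 339 173 207
in nest plane mm: x -26.5 16.3 y -26.8 28.7
[1.1 0.9]
s5 80 bbox 298 313 188 200
in nest plane mm: x -24.7 30.0 y -23.5 14.8
[2.9 7.9]
s3 81 bbox 298 313 188 200
in nest plane mm: x -24.7 30.0 y -23.5 15.5
[3.1 7.9]
```

```bash
sed -i 's/^MOUTH=.*/MOUTH=BOX+[0,0,.112]+RM.apply([.0015,.0015,0])/' h.py
cat > m.py <<'E'
from h import *
import sys
R=tool(np.radians(25),YAW,1);s,p,R0=cur()
print("mouth frame",(RM.inv().apply(p-MOUTH)*1000).round(1),"force",s["force"].round(1),"open",s["opening"])
go(MOUTH+RM.apply([0,0,float(sys.argv[1])]),R)
E
python3 -m inch '[[[0,-0.008,-0.004,0.002,0,-0.012,0.3],[0,-0.008,-0.005,0.001,0,-0.013,0.3],[0,0,0,0,0,0,0.3]]]'; python3 m.py .06
```

```text
t: 13.65
tool_pos: [0.5311, -0.0394, 0.2335]
orientation: [-1.271, 1.001, 0.726]
force: [0.4, 0.2, -1.1]
opening: 0.0513
mouth frame [  0.5   4.1 133.1] force [ 0.4  0.2 -1.1] open 0.05134957939949796
at [ 0.5311 -0.0394  0.2335] rel t [ 0.0731  0.0007 -0.0043] w [0.005 0.003 0.002] n 2 row [ 0.0365  0.0003 -0.0021] [0.0024 0.0015 0.0012] dist 0.073
```

```bash
python3 -m inch '[[[0.015,0,-0.002,0.005,0.003,0.002,0.3],[0.02,0,-0.001,0,0,0,0.3],[0.02,0,-0.001,0,0,0,0.3],[0.015,0,0,0,0,0,0.3],[0,0,0,0,0,0,0.3]]]'; python3 m.py .01
```

```text
t: 14.15
tool_pos: [0.5622, -0.0486, 0.1705]
orientation: [-1.269, 1.002, 0.722]
force: [-0.9, 0.9, -1.4]
opening: 0.0514
mouth frame [ 3.2  1.5 62.3] force [-0.9  0.9 -1.4] open 0.0513599840986274
at [ 0.5622 -0.0486  0.1705] rel t [ 0.0523  0.0034 -0.0016] w [0.001 0.001 0.004] n 2 row [ 0.0262  0.0017 -0.0008] [0.0004 0.0007 0.0019] dist 0.052
```

```bash
python3 -m inch '[[[0.013,0.002,-0.001,0,0,0.002,0.3],[0.013,0.0015,-0.001,0,0,0.002,0.3],[0.013,0.001,0,0,0,0,0.3],[0.013,0.001,0,0,0,0,0.3],[0,0,0,0,0,0,0.3]]]'; python3 m.py -.03
```

```text
t: 14.65
tool_pos: [0.5806, -0.0535, 0.1223]
orientation: [-1.269, 1.002, 0.724]
force: [-1.4, -0.2, -1.9]
opening: 0.0511
mouth frame [ 0.1  0.5 10.6] force [-1.4 -0.2 -1.9] open 0.051139066145501184
at [ 0.5806 -0.0535  0.1223] rel t [ 0.0406  0.0002 -0.0006] w [0.002 0.002 0.002] n 1 row [ 0.0406  0.0002 -0.0006] [0.0019 0.0021 0.0024] dist 0.041
```

```bash
python3 -m inch '[[[0.01,0,0,0,0,0,0.3],[0.01,0,0,0,0,0,0.3],[0.008,0,0,0,0,0,0.3],[0.007,0,0,0,0,0,0.3],[0.004,0,0,0,0,0,0.3],[0,0,0,0,0,0,0.3]]]'; python3 m.py -.049
```

```text
t: 15.25
tool_pos: [0.5994, -0.0571, 0.0863]
orientation: [-1.27, 1.0, 0.722]
force: [-0.1, 0.4, -0.8]
opening: 0.0508
mouth frame [  2.2   0.8 -30. ] force [-0.1  0.4 -0.8] open 0.050766143114753096
at [ 0.5994 -0.0571  0.0863] rel t [ 0.019   0.0023 -0.0008] w [0.002 0.002 0.005] n 1 row [ 0.019   0.0023 -0.0008] [0.002  0.0024 0.0048] dist 0.019
```

```bash
python3 -m inch '[[[0.003,0.001,-0.0005,0,0.002,0.005,0.3],[0.003,0.001,0,0,0,0,0.3],[0.003,0.0005,0,0,0,0,0.3],[0.003,0,0,0,0,0,0.3],[0,0,0,0,0,0,0.3]]]'; python3 m.py -.049
```

```text
t: 15.75
tool_pos: [0.6026, -0.0583, 0.0742]
orientation: [-1.269, 1.005, 0.724]
force: [-0.4, 0.2, -1.7]
opening: 0.0512
mouth frame [  0.1   0.4 -42.5] force [-0.4  0.2 -1.7] open 0.051155836099423195
at [ 0.6026 -0.0583  0.0742] rel t [ 0.0065  0.0001 -0.0004] w [0.002 0.    0.   ] n 1 row [ 0.0065  0.0001 -0.0004] [0.0021 0.0003 0.0003] dist 0.007
```

```bash
python3 -m inch '[[[0.0015,0,0,0,0,0,0.3],[0.0015,0,0,0,0,0,0.3],[0.001,0,0,0,0,0,0.3]]]'; python3 m.py -.049;python3 -m inch '[[[0.001,0,0,0,0,0,0.3],[0,0,0,0,0,0,0.3]]]'; python3 m.py -.049
```

```text
t: 16.05
tool_pos: [0.6046, -0.0587, 0.0707]
orientation: [-1.269, 1.004, 0.724]
force: [0.0, 0.1, -2.0]
opening: 0.0513
mouth frame [  0.5   0.4 -46.5] force [ 0.   0.1 -2. ] open 0.051271767746861194
at [ 0.6046 -0.0587  0.0707] rel t [ 0.0025  0.0005 -0.0004] w [0.002 0.    0.001] n 1 row [ 0.0025  0.0005 -0.0004] [0.0021 0.0003 0.0009] dist 0.003
t: 16.25
tool_pos: [0.605, -0.0588, 0.0696]
orientation: [-1.269, 1.004, 0.724]
force: [0.4, -0.2, -1.9]
opening: 0.0512
mouth frame [  0.5   0.3 -47.7] force [ 0.4 -0.2 -1.9] open 0.05122565202954292
at [ 0.605  -0.0588  0.0696] rel t [ 0.0013  0.0005 -0.0003] w [0.002 0.    0.001] n 1 row [ 0.0013  0.0005 -0.0003] [0.0021 0.0003 0.0009] dist 0.001
```

No contact yet, so I'll keep going 1 mm at a time and watch the force.

```bash
for i in 1 2 3; do python3 -m inch '[[[0.001,0,0,0,0,0,0.3],[0,0,0,0,0,0,0.3]]]' | grep -E "force|pos"; done; python3 m.py -.049
```

```text
tool_pos: [0.6055, -0.0589, 0.0687]
force: [0.8, -0.1, -0.6]
tool_pos: [0.606, -0.059, 0.0682]
force: [-4.3, 1.0, 0.8]
tool_pos: [0.606, -0.059, 0.0682]
force: [-2.8, 0.4, 1.1]
mouth frame [  0.8   0.4 -49.4] force [-2.8  0.4  1.1] open 0.05124974703293248
at [ 0.606  -0.059   0.0682] rel t [-0.0004  0.0008 -0.0004] w [ 0.003  0.    -0.   ] n 1 row [-0.0004  0.0008 -0.0004] [ 0.0026  0.0001 -0.0001] dist 0.001
```

Contact came at −49.4 mm (−49 expected) with a few newtons. Now I'll release.

```bash
python3 -m inch '[[[0,0,0,0,0,0,0.58],[0,0,0,0,0,0,0.62],[0,0,0,0,0,0,0.7],[0,0,0,0,0,0,0.75],[0,0,0,0,0,0,0.75],[-0.005,0,0,0,0,0,0.75],[-0.015,0,0,0,0,0,0.75],[-0.025,0,0,0,0,0,0.75],[-0.03,0,0,0,0,0,0.75],[-0.03,0,0,0,0,0,0.75],[-0.03,0,0,0,0,0,0.75],[-0.03,0.01,0,0,0,0,0.75],[-0.03,0.02,0,0,0,0,0.75],[-0.02,0.03,0,0,0,0,0.75],[0,0,0,0,0,0,0.75]]]'
python3 - <<'E'
from h import *
c=shot("wrist","w7");d=shot("side","s7")
nest=MOUTH+RM.apply([0,0,-.066]);
for x in(c,d):print(proj(x,[nest+RM.apply([0,0,.018])]).round(0).tolist())
cv2.imwrite("pics/i.png",np.hstack([cv2.resize(c["frame"],(480,300)),cv2.resize(d["frame"][120:260,230:370],(300,300))]))
E
```

```text
t: 18.35
tool_pos: [0.4584, -0.0282, 0.249]
orientation: [-1.271, 1.001, 0.72]
force: [0.6, 0.5, 0.3]
opening: 0.0695
[[324.0, 215.0]]
[[309.0, 191.0]]
```

View pics/i.png

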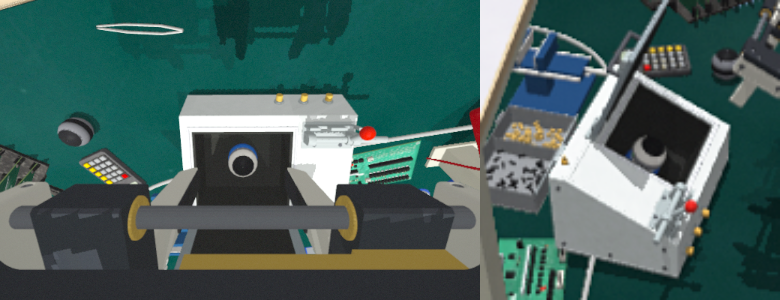

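The ball sits centred in the blue ring, at about (321,211) in the full wrist frame against (324,215) predicted, with its window facing up along the well axis. The lid is up, the bolt is drawn and the gripper is clear, so I'll hand in.

```bash
python3 -c "
from plant import workorder; print(workorder.close_job())"
```

```text
the job is handed in; nothing more can be done
None
```

The job is handed in after about 18.4 s of the 67 s allowed; no verdict is reported. The white sensor is in the well on the blue ring and the lid is up.

- **Bolt and lid:** I lifted the lever to about 1.04 rad and drew the bolt about 39 mm, both judged from tool travel. The lid then rose by itself, and it was fully up in the next pictures.
- **Sensor:** I gripped it at the band and lowered it square to the face. It touched down at −49.4 mm (expected −49 mm) with about 4 N, and I let go there.
- **Last pictures:** The ball sits in the middle of the ring, about 5 px from the predicted spot, with its window along the well axis. The grey sensor looks unmoved by eye; I didn't measure its position again. The gripper is clear and reads no force.

Two things went less smoothly:
- **First knob grasp:** It closed about 6 mm off centre, so I reopened, corrected and closed again.
- **Ring position:** The wrist and side views disagreed by a few mm because the well wall hid part of the ring. I used a 1.5 mm correction, mostly from the wrist view.

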